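# Fetch the sample paddle from the isolator and set it in the reader

## Task

Reach through the round port in the isolator's sloping front, lift the sample paddle off its pedestal and bring it out through the port. Then stand it upright in the slot of the reader on the right: lower the blade gently until you feel it rest on the sprung stop hidden inside (the stop is set to a different depth each time), without dropping it in or pressing hard, and let go. Leave the jar, the bottle and the film box where they are.

Things in the scene. Friction and masses are not known exactly. Their poses are not given: they have to be found in the camera images.
- isolator: White fixed cabinet, 210 mm deep, 190 wide, 325 high, glazed sides, sloping front with a round port; origin: on the worktop, 65 mm behind the port's centre; x points away from its front. Its head overhangs the port: beyond 25 mm behind the port's centre (along x) everything higher than 90 mm above that centre is blocked, so a hand coming straight down does not fit; come in along the port's axis.
- port_panel: The isolator's sloping front panel, 150 x 190 mm, 6 mm thick, with the round port, 110 mm across, in its middle. Origin: port centre in the panel's outer face, 175 mm above the worktop. z: out along the port's axis (30 degrees from vertical, up and toward the robot); x up the slope; y level. A rubber collar, 124 mm outside, stands 5 mm proud round the port.
- paddle_grip (a point): Centre of the grip of the sample paddle: loose, about 0.12 kg, 140 mm long. Steel blade 30 mm wide (y), 5 thick (x), 100 long, then a grey grip 24 wide (y), 20 thick, 40 long, its centre 120 mm above the foot. z runs from foot to grip. At the start it lies along the port's axis, grip centre 26 mm inside the panel's outer face. Grip it across y.
- paddle_foot (a point): Middle of the lower edge of the paddle's blade (axes as paddle_grip). At the start it stands on the ledge of an inclined cradle on the pedestal, blade on a back board between side lips 60 mm long: draw it out along the port's axis; 150 mm of travel brings the foot out of the port.
- slot_mouth (a point): Centre of the slot in the top of the reader, a fixed grey block 90 x 120 x 99 mm high with a dark display in front. Slot 8 mm (x) by 33 mm (y), edges chamfered 3 mm, straight down; z up. The blade goes in foot first, its width along y, either way round. Let the paddle fall no more than 2 or 3 mm in the slot.
- reader: The reader; origin under its middle, axes as slot_mouth. The unseen stop in its slot lies 22 to 58 mm below the mouth: a pad on a stiff spring (3 N per mm, 4 mm of travel, then hard), to be found by touch. Pressing the paddle on the reader or its stop with more than 15 N does harm.
- cap_jar: Low jar with a white lid, 63 mm in diameter, 57 mm high, loose, a bystander. Origin at the centre of its underside.
- bottle: Brown reagent bottle, 56 mm in diameter, 112 mm high, loose, a bystander. Origin at the centre of its underside.
- film_box: Flat carton of sealing film, 40 x 110 x 30 mm, loose, a bystander. Origin at the centre of its underside.

How it is judged:
By the outcome, as a careful person would: the job done as asked, in the order asked, and still so for the second after the job is handed in, with the robot touching nothing.
It also fails if it takes over 51 s, if anything falls off the work surface, if the arm or the gripper's body presses on something with over 40 N, if the wrist force passes 120 N, or if a joint passes its speed limit or range.

## Robot

A 6-joint arm with a two-finger parallel gripper is mounted at the origin on a cart in front of the work surface, level with it; the furniture and walls round the work are solid. World frame = base frame: x ahead of the robot, y to its left, z up, the work surface at z = 0. Lengths are in m, angles in rad, forces in N, time in s.
With the tool pointing down it reaches from about 0.35 to 0.925 m from the base axis. Payload 6.4 kg.
Tool frame: the origin (TCP) lies midway between the tips of the shut fingers; the grasp point (between the pads) lies robot.tcp_to_grasp behind it (robot.tcp_to_grasp is the distance from the TCP to the grasp point, in m); z points along the fingers, y is the line along which they close (so a half turn about z gives the same grasp; the last joint's range is limited). The gripper opens to 94 mm and grips with 3 to 60 N. Pads are 16 mm wide; open, the fingers measure 119 mm over their backs; the gripper's body (75 mm by 177 mm) begins 78 mm behind the grasp point.
Start: joints at [1.156, 0.245, 1.558, -0, 1.339, -0.174], TCP at [0.155, 0.631, 0.205] pointing down, gripper open.
Joint ranges: [-3.13, 3.13], [-1.02, 2.26], [0.13, 2.54], [-0.95, 4.09], [0.21, 2.88], [-2.74, 2.74]. Speed limits (rad/s): [2.57, 2.57, 3.14, 3.14, 3.14, 3.14].

## Interface

Orientations are given as a unit quaternion [x, y, z, w].
In Python, from rig import robot gives the robot as it stands. The module is installed in compiled form; this text tells all that it offers. Calls block until the motion is done:
- robot.movep(position, orientation): joint-space move of the TCP to a pose.
- robot.servo_line(position, rate=0.15, orientation=None, force_limit=None): straight line of the TCP; orientation=None keeps the orientation; rate is the mean speed in m/s. With force_limit (N) it stops when the force on the tool has changed by that much, and returns True; else False.
- robot.set_joints(angles): joint-space move.
- robot.set_gripper(opening, grasp_force=None): finger opening in m; grasp_force is the grip in N (None keeps the last); returns when the fingers have stopped.
- robot.pause(seconds).
- robot.ik(position, orientation): joint angles nearest the present ones, or None.
- robot.capture(name): name is "scene" or "side" or "wrist"; returns the picture (400x640x3 uint8, red, green, blue); there is no depth.
- robot.calibration(name): a dict with "K" (3x3 intrinsics, pixels), "xyz" and "attitude" of the camera in the world. Camera axes: x right, y up, looking along -z (the intrinsics and any distortion apply to the point x, -y, -z); pixel columns grow to the right and rows downward; lengths in m; the calibration is good to about 2 mm. A picture is of the moment at which its call begins: read the wrist's pose just before it. calibration takes no time and is no camera call; for the wrist camera it gives the pose at the moment of the call.
A pose or a line that the arm cannot do raises robot.MotionError and nothing moves.
- robot.sign_off(): hands the job in; it is judged then, once.
Readings, each from a call of its own:
- robot.read_t(): time.
- robot.read_joints(): joint angles.
- robot.read_joint_vel(): joint speeds.
- robot.read_tau(): joint torques, N m.
- robot.read_position(): TCP position.
- robot.read_ee_rot(): TCP orientation.
- robot.read_contact_force(): force on the tool from outside, world axes, zero at the start.
- robot.read_ft_torque(): the same for the moment, N m.
- robot.read_gripper_width(): finger opening in m.
- robot.read_grip_force(): force on a finger pad.
Only numpy, scipy, OpenCV 4.12 (cv2) and the standard library are available. Lean on these libraries where they do the work, as an engineer would, in place of code of your own. Each camera call takes 0.05 s, during which the arm holds its last target. There are 200 camera calls.

## Working session

There is one attempt and no reset: what is moved stays moved. The work goes in short steps, each a Python script; the robot and the scene stay as the last script left them, time stands still between calls to the robot, and variables do not carry over. Pictures are saved under pics/ and viewed, at most 10 in all, crops included, and the job is handed in when it is done.

```bash
mkdir -p pics; cat > h.py <<'E'
import numpy as np, cv2
from scipy.spatial.transform import Rotation as R
from rig import robot
def snap(n,f):
    c=robot.calibration(n); im=robot.capture(n); cv2.imwrite(f'pics/{f}.png',im[:,:,::-1]); np.savez(f'pics/{f}.npz',**{k:np.array(v) for k,v in c.items() if v is not None}); return im,c
E
python3 - <<'E'
from h import *
for n in("scene","side","wrist"):
    im,c=snap(n,n+"0"); print(n,c)
print(robot.tcp_to_grasp,robot.read_t(),robot.read_ee_rot())
a=np.vstack([cv2.imread(f'pics/{n}0.png') for n in("scene","side")]); cv2.imwrite('pics/both.png',cv2.resize(a,(480,600),interpolation=cv2.INTER_AREA))
E
```

```text
scene {'K': array([[369.82214546,   0.        , 318.89877989],
       [  0.        , 369.82214546, 201.2346214 ],
       [  0.        ,   0.        ,   1.        ]]), 'xyz': array([-0.07844933, -0.42495215,  0.73510803]), 'attitude': array([ 0.34670032, -0.23098925, -0.48959281,  0.76599069])}
side {'K': array([[443.02864995,   0.        , 318.43854824],
       [  0.        , 443.02864995, 195.82387487],
       [  0.        ,   0.        ,   1.        ]]), 'xyz': array([0.01733766, 0.19815283, 1.09840308]), 'attitude': array([-0.13123177,  0.25249599,  0.86171148, -0.42009204])}
wrist {'K': array([[276.16744905,   0.        , 314.85779258],
       [  0.        , 276.16744905, 200.99708405],
       [  0.        ,   0.        ,   1.        ]]), 'xyz': array([0.09173684, 0.64784025, 0.38386617]), 'attitude': array([-0.09049843, -0.0702505 ,  0.61357658,  0.78128015])}
0.0188 0.15 [ 1.20110950e-01  9.92760188e-01 -7.23168798e-04 -2.14385717e-04]
```

View pics/scene0.png

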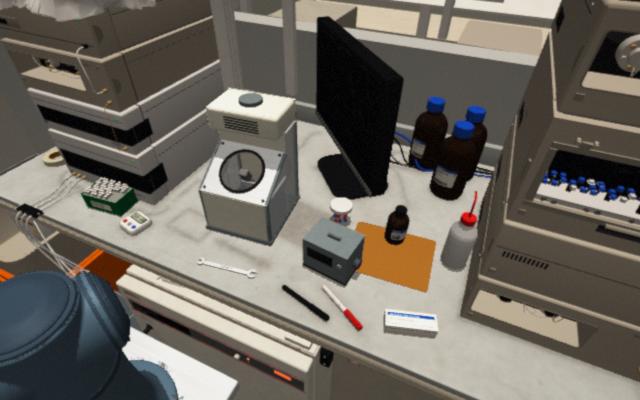

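View pics/side0.png

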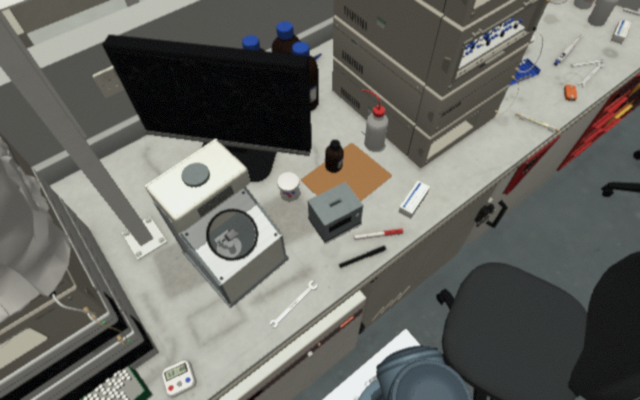

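The scene view shows the port ring near (242,171) and the reader slot near (334,237). In the side view the ring is near (232,234) and the slot near (336,203). The jar, bottle and film box stand clear on the far and right side of the reader.

```bash
cat >> h.py <<'E'
def ray(c,uv):
    K=c['K']; d=np.array([(uv[0]-K[0,2])/K[0,0],-(uv[1]-K[1,2])/K[1,1],-1.]); d=R.from_quat(c['attitude']).apply(d); return np.array(c['xyz']),d/np.linalg.norm(d)
def plane(c,uv,z):
    o,d=ray(c,uv); return o+d*(z-o[2])/d[2]
def tri(l):
    A=0;b=0
    for c,uv in l:
        o,d=ray(c,uv); P=np.eye(3)-np.outer(d,d); A=A+P; b=b+P@o
    p=np.linalg.solve(A,b); return p,[np.linalg.norm(np.cross(p-ray(c,uv)[0],ray(c,uv)[1])) for c,uv in l]
def load(f): return cv2.imread(f'pics/{f}.png'),dict(np.load(f'pics/{f}.npz'))
E
python3 - <<'E'
from h import *
cs={}
for n,pr,ps in(("scene",(242,171),(334,237)),("side",(232,234),(336,203))):
    im,c=load(n+"0"); cs[n]=c; g=cv2.cvtColor(im,cv2.COLOR_BGR2GRAY)
    print(n)
    x,y=pr; roi=(g[y-45:y+45,x-45:x+45]<70).astype(np.uint8)
    for k in cv2.findContours(roi,cv2.RETR_EXTERNAL,cv2.CHAIN_APPROX_NONE)[0]:
        if len(k)>40: print(' ring',cv2.fitEllipse(cv2.convexHull(k)+np.array([x-45,y-45])))
    x,y=ps; print(g[y-10:y+10:1,x-18:x+18:2])
print(tri([(cs['scene'],(242,171)),(cs['side'],(232,234))]),tri([(cs['scene'],(334,237)),(cs['side'],(336,203))]))
a=[]
for n,(x,y) in(("scene",(285,200)),("side",(285,220))):
    im=load(n+"0")[0][y-100:y+100,x-100:x+100]; a.append(cv2.resize(im,(400,400),interpolation=cv2.INTER_CUBIC))
cv2.imwrite('pics/crop.png',np.hstack(a))
E
```

```text
scene
 ring ((241.65579223632812, 170.74159240722656), (40.85164260864258, 47.11504364013672), 52.660526275634766)
 ring ((243.86483764648438, 128.10238647460938), (8.441435813903809, 36.420589447021484), 97.50076293945312)
[[144 143 141 144 142 139 138 139 140 141 139 137 138 141 138 145 175 187]
 [141 142 143 142 141 142 139 136 142 141 139 137 138 137 139 140 150 175]
 [142 141 144 140 144 143 138 137 142 140 138 136 138 140 141 138 141 147]
 [143 142 141 142 141 141 140 140 140 141 141 137 135 139 139 138 140 141]
 [142 143 140 143 142 143 138 136 140 138 138 136 137 140 142 138 138 141]
 [142 140 140 140 141 142 128 131 138 140 141 137 140 138 138 137 138 140]
 [141 141 142 141 140 139 114 116 128 138 136 138 140 138 140 139 137 142]
 [140 142 139 139 138 131  93  96 105 132 138 140 140 141 140 139 136 140]
 [140 141 143 141 141 123  69  61  93 114 132 137 141 141 139 139 139 137]
 [142 140 141 141 141 135  86  58  63  93 114 127 132 140 138 139 138 138]
 [141 142 139 141 140 140 127  85  57  62  94 106 118 134 139 139 138 137]
 [142 140 140 140 142 139 140 125  86  59  56  82 1
[... 1888 characters left out ...]
38 136 142]
 [142 141 142 141 142 140 122 128 139 141 142 141 142 140 140 138 137 139]
 [142 142 142 143 142 141 138 139 140 141 142 141 142 140 140 137 135 140]
 [143 139 140 140 142 142 142 141 142 140 141 142 140 140 141 138 138 136]
 [141 140 140 142 141 141 141 142 140 141 142 142 142 139 139 139 132 116]
 [141 142 141 143 141 142 142 141 141 139 140 142 140 140 139 137 116  86]
 [142 141 142 142 140 142 142 142 142 139 140 142 141 139 138 128  88  63]]
(array([0.54381619, 0.06586445, 0.17136953]), [np.float64(7.843463628966104e-05), np.float64(7.84346362894263e-05)]) (array([ 0.49462048, -0.21320274,  0.0974457 ]), [np.float64(0.0008446179990408726), np.float64(0.0008446179990406988)])
```

View pics/crop.png

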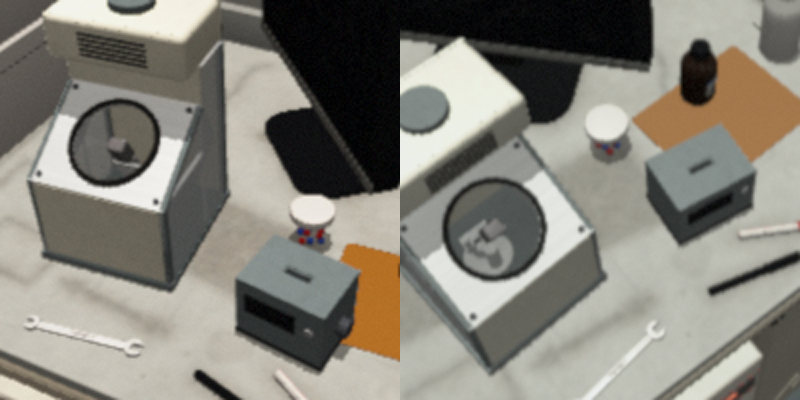

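The crops show the four panel screws, the port with the grey grip inside near its middle, and the slot as a dark bar. I'll triangulate the screws for the isolator's yaw and the slot ends for the reader's.

```bash
python3 - <<'E'
from h import *
_,A=load("scene0");_,B=load("side0")
sc=lambda u,v:(185+u/2-.25,100+v/2-.25); sd=lambda u,v:(185+(u-400)/2-.25,120+v/2-.25)
LL=tri([(A,sc(38,173)),(B,sd(473,316))]);LR=tri([(A,sc(155,201)),(B,sd(581,229))]);UR=tri([(A,sc(196,110)),(B,sd(517,147))])
print(LL,LR,UR)
y=LL[0]-LR[0]; x=UR[0]-LR[0]; print('yaw from y',np.degrees(np.arctan2(-y[0],y[1])),'from x',np.degrees(np.arctan2(x[1],x[0])),'slope',np.degrees(np.arctan2(x[2],np.hypot(*x[:2]))), 'mid',(LL[0]+UR[0])/2)
print('port',plane(A,(241.7,170.7),.179),plane(B,(231.6,234.0),.179))
for n,c,(x,y) in(("scene0",A,(334,237)),("side0",B,(336,203))):
    g=cv2.cvtColor(load(n)[0],cv2.COLOR_BGR2GRAY)[y-10:y+10,x-18:x+18]
    w=np.clip(125-g.astype(float),0,None); v,u=np.nonzero(w>0)
    P=np.array([plane(c,(a+x-18,b+y-10),.099)[:2] for a,b in zip(u,v)]); ww=w[v,u]
    m=np.average(P,axis=0,weights=ww); e=np.linalg.eigh(np.cov((P-m).T,aweights=ww))[1][:,1]; e*=np.sign(e[1])
    print(n,'slot',m,'yaw',np.degrees(np.arctan2(-e[0],e[1])))
E
```

```text
(array([0.4776193 , 0.14160745, 0.14308206]), [np.float64(0.00017788594761923186), np.float64(0.0001778859476191341)]) (array([ 0.49423468, -0.02116674,  0.14270639]), [np.float64(0.00013927881777950736), np.float64(0.0001392788177795867)]) (array([ 0.61178959, -0.01370048,  0.19942392]), [np.float64(0.004457835046237192), np.float64(0.004457835046237364)])
yaw from y 5.828351871870534 from x 3.6341460906807748 slope 25.71112937021382 mid [0.54470445 0.06395349 0.17125299]
port [0.53604902 0.06061593 0.179     ] [0.5401482  0.06765788 0.179     ]
scene0 slot [ 0.49024795 -0.21162267] yaw 46.043550840418625
side0 slot [ 0.48742529 -0.21311144] yaw -65.34486881383462
```

```bash
cat >> h.py <<'E'
def axes(yaw):  # port frame columns x up slope,y level,z out ; isolator yaw rad
    f=np.array([np.cos(yaw),np.sin(yaw),0]); y=np.array([-np.sin(yaw),np.cos(yaw),0]); z=-.5*f+np.array([0,0,np.sqrt(.75)]); return np.c_[np.cross(y,z),y,z]
def tq(yax,zax): return R.from_matrix(np.c_[np.cross(yax,zax),yax,zax]).as_quat()
G=robot.tcp_to_grasp
E
python3 - <<'E'
from h import *
P=axes(np.radians(5.5)); p=np.array([.5425,.065,.174]); 
for s in(1,-1):
    q=tq(s*P[:,1],-P[:,2])
    for d in(.22,.14,-.026):
        print(s,d,robot.ik(p+P[:,2]*(d-G),q))
    for yy in (20,-20): print(robot.ik(np.array([.49,-.212,.35]),tq(s*np.array([-np.sin(np.radians(yy)),np.cos(np.radians(yy)),0]),np.array([0,0,-1.]))))
for n,(x,y) in(("scene0",(332,237)),("side0",(336,203))):
    im,c=load(n); g=cv2.cvtColor(im,cv2.COLOR_BGR2GRAY)[y-8:y+8,x-14:x+14]
    k=max(cv2.findContours((g<105).astype(np.uint8),cv2.RETR_EXTERNAL,cv2.CHAIN_APPROX_NONE)[0],key=len)[:,0]
    m=np.zeros_like(g); cv2.drawContours(m,[k[:,None]],-1,1,-1); v,u=np.nonzero(m)
    Q=np.array([plane(c,(a+x-14,b+y-8),.099)[:2] for a,b in zip(u,v)]); mm=Q.mean(0); e=np.linalg.eigh(np.cov((Q-mm).T))[1][:,1]; e*=np.sign(e[1])
    print(n,mm,np.degrees(np.arctan2(-e[0],e[1])),np.ptp((Q-mm)@e))
E
```

```text
1 0.22 [-0.23944652 -0.7564112   2.19049175  0.17660088  1.2135492  -1.92632929]
1 0.14 [-0.19888562 -0.6002064   2.22791537  0.17181456  1.01584105 -1.91918881]
1 -0.026 [-0.14008172 -0.16187272  2.18904253  0.20474799  0.61281352 -1.94445473]
[-6.20833448e-01 -1.13491239e-01  1.67438512e+00 -4.44089210e-16
  1.58069878e+00 -2.54069563e+00]
[-6.20833448e-01 -1.13491239e-01  1.67438512e+00 -4.44089210e-16
  1.58069878e+00 -1.84256392e+00]
-1 0.22 [-0.23944652 -0.7564112   2.19049175  0.17660088  1.2135492   1.21526337]
-1 0.14 [-0.19888562 -0.6002064   2.22791537  0.17181456  1.01584105  1.22240384]
-1 -0.026 [-0.14008172 -0.16187272  2.18904253  0.20474799  0.61281352  1.19713792]
[-6.20833448e-01 -1.13491239e-01  1.67438512e+00 -4.44089210e-16
  1.58069878e+00  6.00897028e-01]
[-6.20833448e-01 -1.13491239e-01  1.67438512e+00 -4.44089210e-16
  1.58069878e+00  1.29902873e+00]
scene0 [ 0.49331732 -0.21346121] -7.0043392740544625 0.03413813719261381
side0 [ 0.4956228  -0.20971741] -5.897295080516209 0.032754599976882876
```

```bash
python3 - <<'E'
from h import *
P=axes(np.radians(5.5)); p=np.array([.5425,.065,.174]); q=tq(P[:,1],-P[:,2])
t=robot.ik(p+P[:,2]*(.20-G),q); j=np.array(t); j[0]=1.0
robot.set_joints(j); robot.set_joints(t); robot.set_gripper(.056)
snap("wrist","w1"); print(robot.read_t(),robot.read_position())
E
```

```text
4.3583 [0.45232675 0.05630246 0.33092174]
```

View pics/w1.png

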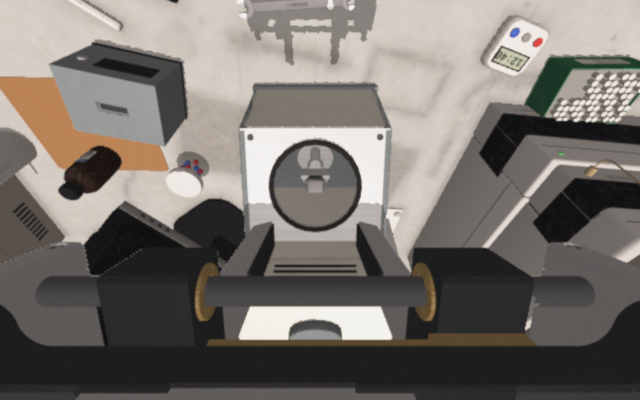

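The wrist view shows the collar centred near (315,185), the grip's end face near (315,186), the two lower screws at (250,136) and (380,136), and the slot at (112,108).

```bash
python3 - <<'E'
from h import *
im,W=load("w1"); _,A=load("scene0");_,B=load("side0"); g=cv2.cvtColor(im,cv2.COLOR_BGR2GRAY)
k=[k for k in cv2.findContours((g<60)[130:240,262:368].astype(np.uint8),cv2.RETR_EXTERNAL,cv2.CHAIN_APPROX_NONE)[0] if len(k)>100][0]
rc=cv2.fitEllipse(cv2.convexHull(k)+np.array([262,130])); print(rc)
port=tri([(A,(241.7,170.7)),(B,(231.6,234.0)),(W,rc[0])]);print(port)
y=tri([(W,(250,136)),(A,(185+19-.25,100+86.25)),(B,(185+36.25,120+157.75))])[0]; x=tri([(W,(380,136)),(A,(262.25,200.25)),(B,(275.25,234.25))])[0]; print('screws',y,x)
# yaw by rays on plane z=.1435
a=plane(W,(380,136),.1435);b=plane(W,(250,136),.1435); d=a-b; print('yaw',np.degrees(np.arctan2(-d[0],d[1])))
print(g[166:206:2,296:336:2])
x0,y0=112,108; gg=g[y0-10:y0+10,x0-24:x0+24]; m=(gg<gg.min()/2+np.median(gg)/2).astype(np.uint8)
k=max(cv2.findContours(m,cv2.RETR_EXTERNAL,cv2.CHAIN_APPROX_NONE)[0],key=len); mm=np.zeros_like(m); cv2.drawContours(mm,[k],-1,1,-1); v,u=np.nonzero(mm)
Q=np.array([plane(W,(a+x0-24,b+y0-10),.099)[:2] for a,b in zip(u,v)]); c=Q.mean(0); e=np.linalg.eigh(np.cov((Q-c).T))[1][:,1]; e*=np.sign(e[1]); print('slot',c,np.degrees(np.arctan2(-e[0],e[1])),np.ptp((Q-c)@e))
E
```

```text
((314.8353271484375, 185.34129333496094), (90.62461853027344, 90.83170318603516), 123.711669921875)
(array([0.54356087, 0.06663263, 0.17157989]), [np.float64(0.00048233982937988034), np.float64(0.0007015814201074331), np.float64(0.001145411355734071)])
screws [0.42152822 0.07283761 0.23710252] [0.45652558 0.02499689 0.19685749]
yaw 5.578211886535001
[[ 97  97 127 160 162 158 116 155 167 168 163 166 152 118 159 161 160 115
   98  96]
 [ 98  97  99 128 128 123 124 137 139 144 142 139 136 120 125 127 122  99
   99  97]
 [ 97  96  97  99 100 101 100 101 100 102 103 102 102 103 103 101  98  98
   98  96]
 [ 97  98  98  99 101 101 101 102 103 101 102 103 103 102 103 103  99  98
   99  98]
 [ 99  99 100 106 104 105 102  96  96  97  97  99  99 102 106 106 108  98
   99  99]
 [100  99 117 174 176 175 116  53  47  47  48  47  56 119 173 178 174 106
   97  97]
 [100  98 112 170 175 151  69  61  57  56  55  56  58  75 156 172 163 106
   98  99]
 [ 99 100  99 113 141  93  98 108 107 107 103 100  97  92  99 161 108 100
  100  99]
 [100 100 100 101 113 116 126 138 137 139 139 140 139 123 118 110 10
[... 322 characters left out ...]
160 135 111 118 118 119
  118 118]
 [121 121 121 120 120 115 127 139 141 141 141 139 139 127 116 119 119 120
  119 118]
 [121 120 121 121 120 119 119 120 119 120 121 120 118 118 119 119 120 119
  120 119]
 [120 121 121 121 119 120 118 119 119 120 119 119 119 118 120 119 120 117
  118 118]
 [118 119 120 120 120 120 119 120 120 121 119 118 119 120 120 120 120 120
  117 118]
 [120 121 120 120 120 121 119 120 119 120 120 118 120 120 120 119 119 119
  118 118]
 [120 121 120 120 120 120 120 120 119 118 120 118 119 120 120 120 118 118
  118 118]
 [120 120 121 121 120 121 120 120 119 119 118 118 118 121 121 118 120 119
  117 119]]
slot [ 0.4948705  -0.20913214] -7.225801854681739 0.03237387016993549
```

```bash
python3 - <<'E'
from h import *
_,W=load("w1"); _,A=load("scene0");_,B=load("side0"); P=axes(np.radians(5.55)); n=P[:,2]
for nm,c,uv in(("W",W,(314.8,185.3)),("A",A,(241.7,170.7)),("B",B,(231.6,234))):
    print(nm,plane(c,uv,.175+.005*n[2])-.005*n)
o=plane(W,(314.8,185.3),.175+.005*n[2])-.005*n
C,d=ray(W,(315,186.5)); f=C+d*((o-.006*n-C)@n)/(d@n); print('face',f,'grip',f-.02*n,'offset port frame',P.T@(f-o))
t=[.45232675,.05630246,.33092174]; print('tool in port frame',P.T@(np.array(t)-o))
a=np.array([.435,.0532,.36])
for s in "W":
  L=plane(W,(250,136),.1375+.0);print(L)
E
```

```text
W [0.53804839 0.06599174 0.175     ]
A [0.53817251 0.06056947 0.175     ]
B [0.54244876 0.06794652 0.175     ]
face [0.54406663 0.06684483 0.17157777] grip [0.55401975 0.06781197 0.15425727] offset port frame [ 0.00354785  0.00026704 -0.006     ]
tool in port frame [ 0.00326022 -0.00135334  0.17816063]
[ 0.49635402 -0.02181283  0.1375    ]
```

```bash
python3 - <<'E'
from h import *
P=axes(np.radians(5.55)); n=P[:,2]; q=tq(P[:,1],-n); o=np.array([.53805,.06599,.175])
tgt=lambda d:o+P@np.array([.0036,.0003,d-G])
robot.servo_line(tgt(.06),rate=.15,orientation=q); snap("wrist","w2")
print(robot.servo_line(tgt(-.023),rate=.06,force_limit=6),robot.read_contact_force()); snap("wrist","w3")
print(robot.read_t(),P.T@(robot.read_position()-o))
a=np.hstack([cv2.resize(cv2.imread(f'pics/{f}.png')[60:360,140:490],(400,343)) for f in("w2","w3")]);cv2.imwrite('pics/w23.png',a)
E
```

```text
False [ 0.99596057 -0.04122938  0.1995702 ]
7.0583 [ 0.0040129   0.0002292  -0.04145188]
```

View pics/w23.png

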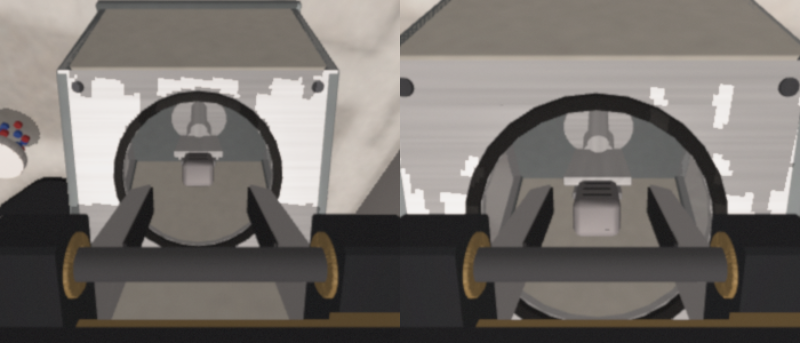

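The right half shows the grip centred between the open fingers, with its end face near image pixel (312,251). I'll compare that with where the grasp line should project.

```bash
cat >> h.py <<'E'
def proj(c,p):
    v=R.from_quat(c['attitude']).inv().apply(np.array(p)-c['xyz']); K=c['K']; return K[0,0]*v[0]/-v[2]+K[0,2],K[1,2]+K[1,1]*v[1]/v[2]
E
python3 - <<'E'
from h import *
im,W=load("w3"); T=R.from_quat(robot.read_ee_rot()).as_matrix(); t=np.array(robot.read_position())
for b in(.0,.017,.023):
    for x in (-.01,0,.01): print(b,x,np.round(proj(W,t+T@np.array([x,0,-G-b])),1))
g=cv2.cvtColor(im,cv2.COLOR_BGR2GRAY); print(g[205:275:3,308:320:4].T, g[250,280:345:2])
E
```

```text
0.0 -0.01 [312.5 259. ]
0.0 0 [312.5 244.1]
0.0 0.01 [312.5 228.7]
0.017 -0.01 [312.3 272. ]
0.017 0 [312.3 255.6]
0.017 0.01 [312.3 238.7]
0.023 -0.01 [312.2 277.2]
0.023 0 [312.2 260.3]
0.023 0.01 [312.2 242.8]
[[107 106 108 127 153  43  56  58  48  63  73 105 135 149 151 156 159 161
  164 165 152 123 124 123]
 [105 106 106 123 147  44  57  60  49  62  71 105 137 150 153 156 159 162
  164 165 149 122 125 124]
 [105 105 104 124 150  43  57  58  50  62  70 100 135 151 154 157 158 160
  163 164 150 125 124 123]] [124 124 125 127 125 122 104 125 140 153 154 154 155 155 156 155 156 156
 157 155 156 156 155 151 138 123  94 123 124 124 123 123 122]
```

```bash
python3 - <<'E'
from h import *
P=axes(np.radians(5.55)); n=P[:,2]; t=np.array(robot.read_position())
print(robot.servo_line(t-.004*n,rate=.05,force_limit=5))
robot.set_gripper(0.0,40); print(robot.read_gripper_width(),robot.read_grip_force(),robot.read_contact_force())
t=np.array(robot.read_position())
print(robot.servo_line(t+.02*n,rate=.05,force_limit=15),robot.read_contact_force())
print(robot.servo_line(t+.185*n,rate=.12,force_limit=15),robot.read_contact_force(),robot.read_gripper_width(),robot.read_t())
snap("scene","s4");snap("side","d4");snap("wrist","w4"); print(robot.read_position())
E
```

```text
False
0.026449253138685215 40.00384636223316 [-0.57756883  0.16336632  0.42685771]
False [-1.22217748  0.88985011 -1.3439066 ]
False [ 0.68438166 -0.02849    -0.60193234] 0.026038347363154357 10.0167
[0.47198112 0.05978767 0.29716597]
```

```bash
python3 - <<'E'
from h import *
th=np.radians(-6.7); q=tq(np.array([-np.sin(th),np.cos(th),0]),np.array([0,0,-1.]))
t=np.array(robot.read_position()); robot.servo_line(t+[-.05,0,.06],rate=.15)
robot.movep([.47,-.10,.36],q)
robot.servo_line([.4945,-.2105,.26],rate=.12,orientation=q)
robot.pause(.3)
for n in("scene","side","wrist"): snap(n,n+"5")
print(robot.read_t(),robot.read_position(),robot.read_gripper_width(),robot.read_contact_force())
a=[cv2.resize(load(f)[0][y-66:y+66,x-50:x+50],(266,350),interpolation=cv2.INTER_CUBIC) for f,(x,y) in(("scene5",(335,200)),("side5",(330,170)))]+[cv2.resize(load("wrist5")[0][40:360,195:438],(266,350))]
cv2.imwrite('pics/c5.png',np.hstack(a))
E
```

```text
13.4083 [ 0.49450397 -0.21045276  0.26007165] 0.02592237317574518 [-0.15108352  0.05071612 -1.36765367]
```

View pics/c5.png

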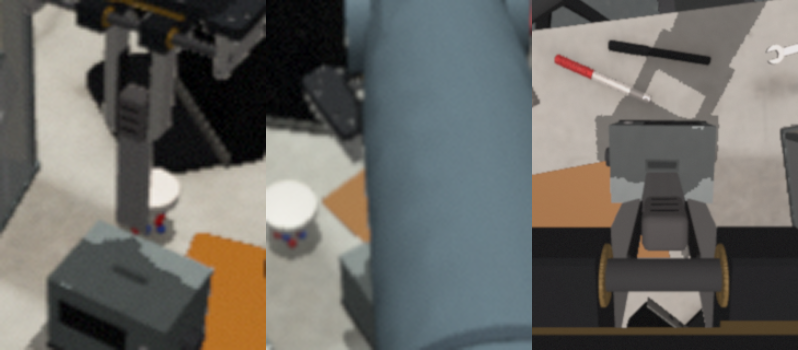

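The paddle hangs upright in the grip. In the wrist view the slot shows just past the blade's foot, at about crop (662,163). I'll zoom in and compare with the projections.

```bash
python3 - <<'E'
from h import *
im,W=load("wrist5"); _,A=load("scene5"); t=np.array(robot.read_position()); T=R.from_quat(robot.read_ee_rot()).as_matrix()
for b in(.092,.101,.105):
    for y in(-.015,.015): print(b,y,'wrist',np.round([np.array(proj(W,t+T@np.array([x,y,b]))) for x in(-.0025,.0025)],1).tolist(),'scene',np.round(proj(A,t+T@np.array([0,y,b])),1))
print('slot',[np.round(proj(W,[.4945+.0165*s*.117,-.2105+.0165*s,.099]),1) for s in(-1,1)])
print('grip end',[np.round(proj(W,t+T@np.array([x,0,-G-.02])),1) for x in(-.01,.01)])
a=cv2.resize(im[150:280,260:345],(510,780)[:1]+(600,),interpolation=cv2.INTER_CUBIC) if 0 else cv2.resize(im[175:275,260:345],(510,600),interpolation=cv2.INTER_CUBIC)
b=cv2.resize(load("scene5")[0][165:245,310:350],(290,580),interpolation=cv2.INTER_CUBIC); b=cv2.copyMakeBorder(b,0,20,0,0,0)
cv2.imwrite('pics/c6.png',np.hstack([a,b]))
E
```

```text
0.092 -0.015 wrist [[298.6, 205.0], [298.6, 200.1]] scene [339.7 217.6]
0.092 0.015 wrist [[328.2, 205.0], [328.3, 200.2]] scene [328.1 212.8]
0.101 -0.015 wrist [[299.1, 202.9], [299.0, 198.2]] scene [339.5 220.5]
0.101 0.015 wrist [[327.8, 202.9], [327.9, 198.2]] scene [328.  215.7]
0.105 -0.015 wrist [[299.3, 202.0], [299.3, 197.4]] scene [339.4 221.8]
0.105 0.015 wrist [[327.7, 202.0], [327.7, 197.4]] scene [327.9 216.9]
slot [array([300.4, 189.7]), array([326.9, 189.7])]
grip end [array([312.3, 274.8]), array([312.2, 241. ])]
```

View pics/c6.png

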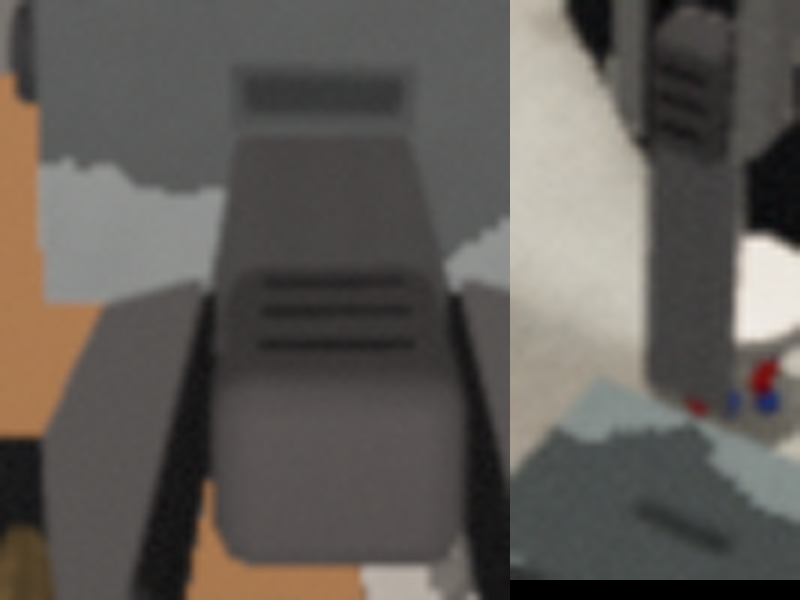

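The slot is at wrist pixel (314,190.8), against (313.7,189.7) projected, and the blade's front lower edge is at (313.8,197.2). In the scene view that edge is centred near (335,219.8). I'll triangulate the foot relative to the slot, which cancels the camera bias.

```bash
python3 - <<'E'
from h import *
_,W=load("wrist5"); _,A=load("scene5"); t=np.array(robot.read_position()); T=R.from_quat(robot.read_ee_rot()).as_matrix()
S=np.array([.4945,-.2105,.099])
g=cv2.cvtColor(load("scene0")[0],cv2.COLOR_BGR2GRAY)[229:245,318:346]; m=cv2.moments((g<105).astype(np.uint8),True); sl=np.array([318+m['m10']/m['m00'],229+m['m01']/m['m00']]); print(sl,proj(A,S))
bW=np.array([314.0,190.8])-proj(W,S); bA=sl-proj(A,S); print(bW,bA)
for cA in (bA,0*bA):
    f,e=tri([(W,np.array([313.8,197.2])-bW),(A,np.array([335,219.8])-cA)]); print('front edge rel S in tool axes',T.T@(f-S),'rel TCP',T.T@(f-t),e)
E
```

```text
[333.68181818 237.20454545] (np.float64(332.7091945489442), np.float64(236.4820939533639))
[0.33546322 1.10462588] [0.97262363 0.7224515 ]
front edge rel S in tool axes [ 0.0039424  -0.00122356 -0.06048656] rel TCP [ 0.00395694 -0.00125928  0.10058509] [np.float64(0.0015263605147865106), np.float64(0.0015263605147865116)]
front edge rel S in tool axes [ 0.00273588 -0.00206814 -0.05754199] rel TCP [ 0.00275042 -0.00210387  0.10352966] [np.float64(0.00252718798633786), np.float64(0.002527187986337768)]
```

```bash
python3 - <<'E'
from h import *
print(robot.servo_line([.496,-.2103,.209],rate=.08,force_limit=6)); robot.pause(.3)
im,W=snap("wrist","w7"); snap("scene","s7"); t=np.array(robot.read_position()); T=R.from_quat(robot.read_ee_rot()).as_matrix(); print(t,robot.read_t(),robot.read_contact_force())
print('slot',[np.round(proj(W,[.4945+.0165*s*.117,-.2105+.0165*s,.099]),1) for s in(-1,1)])
print('foot front',[np.round(proj(W,t+T@np.array([x,0,.101])),1) for x in(.0025,.004)])
a=cv2.resize(im[165:250,270:355],(600,600),interpolation=cv2.INTER_CUBIC); cv2.imwrite('pics/c7.png',a)
E
```

```text
False
[ 0.49609661 -0.21034966  0.20924555] 14.6 [-0.7694173   0.21144962 -0.99215078]
slot [array([297.9, 197. ]), array([328.8, 197. ])]
foot front [array([313.6, 198.1]), array([313.6, 196.7])]
```

View pics/c7.png

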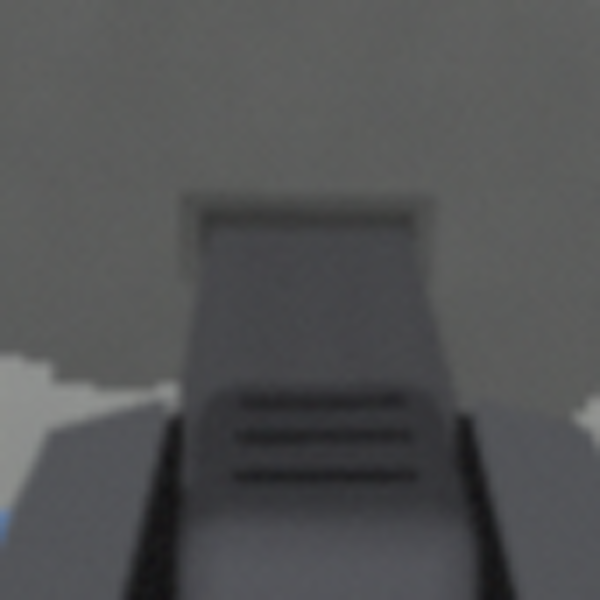

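Foot and slot agree sideways to about 0.2 px (column 308). The foot sits about 1 mm too near the robot, so I'll shift it by +1 mm in x and lower with a force limit.

```bash
python3 - <<'E'
from h import *
t=np.array(robot.read_position())
robot.servo_line([.497,-.2102,t[2]],rate=.03); robot.pause(.2); print(robot.read_contact_force())
r=robot.servo_line([.497,-.2102,.182],rate=.025,force_limit=4)
print(r,robot.read_position(),robot.read_contact_force(),robot.read_t(),robot.read_ft_torque())
E
```

```text
[-0.40405206 -0.23233864 -0.93175259]
False [ 0.49711223 -0.21027358  0.18223141] [ 0.29818911 -0.81354883 -0.96494225] 16.2917 [0.02391422 0.00025275 0.02626723]
```

```bash
python3 - <<'E'
from h import *
r=robot.servo_line([.497,-.2102,.134],rate=.012,force_limit=4)
print(r,robot.read_position(),robot.read_contact_force(),robot.read_t()); robot.pause(.3); print(robot.read_position(),robot.read_contact_force(),robot.read_gripper_width())
snap("scene","s8"); snap("wrist","w8")
E
```

```text
True [ 0.49734744 -0.21041824  0.15966071] [0.79935877 0.11482516 4.18537501] 18.3333
[ 0.49699091 -0.21022538  0.15925413] [ 0.49961967 -0.5405033   5.23729054] 0.02607806085915433
```

```bash
python3 - <<'E'
from h import *
t=np.array(robot.read_position())
for dz in(.0007,.0014):
    robot.servo_line([.497,-.2102,t[2]+dz],rate=.01); robot.pause(.25); print(robot.read_position()[2],robot.read_contact_force())
E
```

```text
0.15981439275448978 [-0.2977135  -0.17595343  4.01826166]
0.16042399849176092 [ 0.3459182  -1.40571944  1.89978879]
```

The slope is about 3 N/mm, so this is the sprung stop. I'll release and retreat.

```bash
python3 - <<'E'
from h import *
t=np.array(robot.read_position()); robot.servo_line([.497,-.2102,t[2]+.0005],rate=.01)
robot.set_gripper(.05); robot.pause(.2); print(robot.read_contact_force())
t=np.array(robot.read_position()); print(robot.servo_line(t+[0,0,.13],rate=.12,force_limit=8)); 
robot.servo_line(t+[-.10,.10,.18],rate=.2)
robot.pause(.3); print(robot.read_t())
for n in("scene","wrist"): snap(n,n+"9")
a=[cv2.resize(load(f)[0][y-75:y+75,x-100:x+100],(400,300),interpolation=cv2.INTER_CUBIC) for f,(x,y) in(("scene9",(335,220)),("wrist9",(200,200)))]
cv2.imwrite('pics/c9.png',np.hstack(a))
E
```

```text
[-0.58005501 -0.6592917  -0.12409296]
False
23.2167
```

View pics/c9.png

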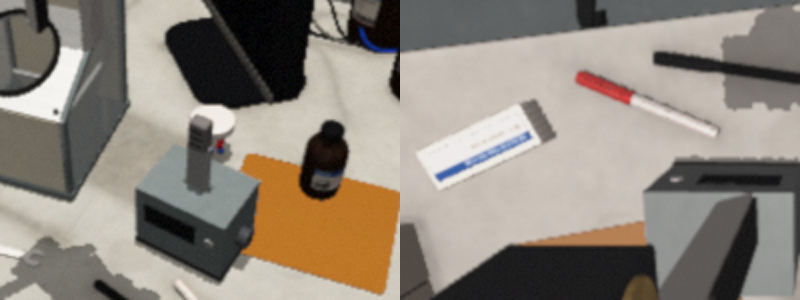

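The scene view shows the paddle standing upright in the slot, near crop (200,155). The jar, bottle and film box look where they were.

```bash
python3 -c "
from rig import robot
print(robot.read_contact_force()); print(robot.sign_off())"
```

```text
[ 0.32769047  1.28837562 -0.86546315]
the job is handed in; nothing more can be done
None
```

The paddle came out through the port and now stands upright in the reader, resting on the sprung stop (found about 40 mm down by touch at roughly 6 N); I let go, the jar, bottle and film box look undisturbed, and I handed the job in at about 23 s.

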